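Seat the filler mixing cup in its rubber-lined holder

ROBOT

A 6-joint arm with a two-finger parallel gripper is mounted at the origin on the work surface. World frame = base frame: x ahead of the robot, y to its left, z up, the work surface at z = 0. Lengths are in m, angles in rad, forces in N, time in s.
With the tool pointing down it reaches from about 0.225 to 0.875 m from the base axis. Payload 3.4 kg.
Tool frame: the origin (TCP) lies between the finger pads; the fingertips stand 11 mm ahead of it and the grasp point (between the pads) lies 8 mm behind it (tips_ahead is the distance from the TCP to the fingertips, in m); z points along the fingers, x is the direction in which the jaws open and shut, and the axes are right-handed (so a half turn about z gives the same grasp; the last joint's range is limited). The gripper opens to 85 mm and grips with 20 to 120 N. Pads are 22 mm wide; open, the fingers measure 114 mm over their backs; the gripper's body (76 mm by 85 mm) begins 54 mm behind the grasp point. The pads swing forward as they close: fully open they stand 13 mm farther back than shut.
Start: joints at [0.987, 0.276, 1.505, -0, 1.361, -0.121], TCP at [0.257, 0.515, 0.242] pointing down, gripper open.
Joint ranges: [-2.89, 2.89], [-0.75, 2.08], [0.22, 2.7], [-1.18, 4.32], [0.11, 2.71], [-2.7, 2.7]. Speed limits (rad/s): [2.57, 2.57, 3.14, 3.14, 3.14, 3.14].

INTERFACE

Orientations are given as a unit quaternion [w, x, y, z].
In Python, from rig import get_state, get_image, sign_off, masks_of, tips_ahead gives the robot as it stands.
- The arm moves only by the tool play_rows, never from a script. Its argument "series" is a list of rows, each an object of numbers: "fingers": the closure, from -1 (fully open) to 1 (shut); "dx", "dy", "dz": the shift along the world's x, y, z in mm; "turn": the turn about the world's z in rad. A call has 1 to 20 rows; each row shifts and turns the pose as measured when the row begins; what a row does not reach is not made up. A row lasts 1/12 s, in which the tool goes at most 41.7 mm and 7.16 degrees, less where a joint would pass 70% of its speed; a pose out of reach is approached as far as the arm can. A call with a gripper value outside its range is refused whole. The fingers move at their own pace and stop on an object; "squeeze" is the grip in N (left out, the last holds). Time passes only in rows, so rows that do not move let the fingers close. It gives the time, the measured TCP pose, the force and the opening at its end, in the units of the state.
- get_state(): the state, without advancing time (a new reading comes with each control period).
- get_image(name): name is "side" or "top"; returns a dict with "pixels" (420x560x3 uint8, red, green, blue), "vfov" (degrees; the focal length in pixels is half the picture's height over the tangent of half this angle, whatever the lens; pixels are square), "cx", "cy" (the principal point, pixels), "rvec" (rotation vector, rad) and "tvec" (3), from world to camera coordinates, as OpenCV has them. Camera axes: x right, y down, z forward; pixel columns grow to the right and rows downward; lengths in m; the calibration is good to about 2 mm. A picture is of the moment at which its call begins. There is no depth.
- sign_off(): hands the job in, once; it reports no verdict.
Trained networks look in a picture, given as the dict that the camera call returned (one of the last four; its "shot" number tells which), for a name from the list of things; names that differ only in an ending like _2 or _b are one class to them, and where a whole thing is asked for, a point or a joint stands for the part that bears it (a point fixed in the world has none). Each returns a list of dicts, best first, with "p" (0 to 1); they miss things now and then, are a little off and sometimes report something else, mostly with a low value. They report only what shows in the picture. A call takes as long as a camera call. They do not tell look-alikes from the thing itself.
- masks_of(picture, label): "region" (420x560 bool, what is visible of it) and "xy" ([column, row] in pixels, amid what is visible of it).
The state is a dict: "clock": time; "qpos": joint angles; "qd": joint speeds; "effort": joint torques, N m; "position": TCP position; "ee_rot": TCP orientation; "contact_force": force on the tool from outside, world axes, zero at the start; "moment": the same for the moment, N m; "width": finger opening in m.
Only numpy, scipy, OpenCV 4.12 (cv2) and the standard library are available. Lean on these libraries where they do the work, as an engineer would, in place of code of your own. Each camera call takes 0.05 s, during which the arm holds its last target. There are 200 camera calls.

TASK

Before mixing filler for the worktop joint, stand the tapered mixing cup upright in the rubber liner of the holder and press it down lightly until the liner has sunk about half of the way to the holder's metal rim, so that it grips. Stop well before the liner's lip comes down onto the rim, where it jams for good. Let go of the cup and leave the straight-sided beaker standing where it is.

Things in the scene. Friction and masses are not known exactly. Their poses are not given: they have to be found in the camera images.
- cup_center (a point): Centre, half-way up, z up, of the mixing cup: slim white plastic open cup, loose, standing on the worktop, 120 mm tall, outside diameter tapering from 56 mm at the rim (60 mm above this point) to 36 mm at the base, wall 3 mm, about 80 g. Its lower 55 mm go into the liner: grip it across the outside 10 to 20 mm below the rim to keep the fingers clear of the liner.
- liner_mouth (a point): Centre of the mouth (lip top) of the black rubber liner, z up, 91 mm above the worktop at the start; it sinks with the liner. Tapered pocket, inside 58 mm wide at the mouth, 40 mm at the floor, 55 mm deep; lip 77 mm across, its underside 24 mm above the rim of the fixed aluminium pot (74 mm wide, foot 100 mm). The cup's base first rests on the floor, its rim then 65 mm above the mouth.
- liner (a joint): How far the liner is pressed down into the pot, in m: 0 at the start, 0.024 when its lip's underside meets the pot's metal rim. The cup's weight does not move it; it starts to give at about 8 N, needs about 0.3 N more per mm (12 N at half way), and stays where it is left.
- beaker_center (a point): Centre, half-way up, of a bystander: a straight-sided white plastic open beaker, 100 mm tall, 52 mm outside diameter, loose on the worktop. Not to be moved.
There are look-alikes about, which are no part of the job. Leave any yellow look-alike of the part that bears cup_center alone. Several things look just like the part that bears liner_mouth: the one meant starts farthest to the robot's right.

How it is judged:
By the outcome, as a careful person would: the job done as asked, in the order asked, and still so for the second after the job is handed in, with the robot touching nothing.
It also fails if it takes over 43 s, if anything falls off the work surface, if the arm or the gripper's body presses on something with over 40 N, if the wrist force passes 120 N, or if a joint passes its speed limit or range.

## Working session

There is one attempt and no reset: what is moved stays moved. The work goes in short steps, Python scripts to look and compute and a tool call to move; the robot and the scene stay as the last step left them, time stands still between calls to the robot, and variables do not carry over. Pictures are saved under pics/ and viewed, about 8 in all and at most 12, crops included, and the job is handed in when it is done.

Besides the shell and the picture viewer there is one more tool, called after "Emit:" as name(argument=value, ...) on one line, values as JSON. play_rows: Moves the arm, as the interface text tells. Its arguments: {"type":"object","properties":{"series":{"type":"array"},"squeeze":{"type":"number"}},"required":["series"]}

```bash
mkdir -p pics; cat > h.py <<'E'
import numpy as np, cv2
from rig import *
def cam(im):
    f=210/np.tan(np.radians(im["vfov"])/2); K=np.array([[f,0,im["cx"]],[0,f,im["cy"]],[0,0,1.]])
    return K,np.array(im["rvec"],float),np.array(im["tvec"],float)
def proj(im,P):
    K,r,t=cam(im); return cv2.projectPoints(np.atleast_2d(np.array(P,float)),r,t,K,None)[0][:,0]
def ray(im,uv):
    K,r,t=cam(im); R=cv2.Rodrigues(r)[0]; d=R.T@np.linalg.inv(K)@np.array([*uv,1.]); return -R.T@t,d
def atz(im,uv,z):
    o,d=ray(im,uv); return o+d*(z-o[2])/d[2]
def save(im,n,box=None,s=1):
    a=im["pixels"][:,:,::-1]
    if box: a=a[box[1]:box[3],box[0]:box[2]]
    cv2.imwrite("pics/"+n,cv2.resize(a,None,fx=s,fy=s,interpolation=cv2.INTER_CUBIC))
E
python3 - <<'E'
from h import *
ims={n:get_image(n) for n in("side","top")}
cv2.imwrite("pics/a.png",cv2.resize(np.vstack([ims[n]["pixels"] for n in ims])[:,:,::-1],None,fx=.71,fy=.71))
save(ims["side"],"side.png",s=1.4);save(ims["top"],"top.png",s=1.4)
for n,im in ims.items():
    K,r,t=cam(im);print(n,K[0,0],im["cx"],im["cy"],"pos",ray(im,(0,0))[0], [k for k in im])
    for l,z in(("cup_center",.06),("liner_mouth",.091),("beaker_center",.05)):
        for m in masks_of(im,l):
            ys,xs=np.where(m["region"]);print(l,round(m["p"],2),np.round(m["xy"]),xs.min(),xs.max(),ys.min(),ys.max(),"at z",np.round(atz(im,m["xy"],z),3))
print(get_state())
E
```

```text
side 510.86312324673315 279.0828788469743 207.0637046840471 pos [-0.01758519 -0.60965027  0.98256308] ['pixels', 'vfov', 'cx', 'cy', 'rvec', 'tvec', 'shot']
cup_center 0.83 [241. 156.] 232 251 137 179 at z [0.591 0.281 0.06 ]
cup_center 0.72 [194. 145.] 187 206 129 170 at z [0.517 0.404 0.06 ]
cup_center 0.64 [228. 130.] 219 237 115 156 at z [0.631 0.398 0.06 ]
liner_mouth 0.58 [295. 210.] 280 312 196 224 at z [0.553 0.01  0.091]
liner_mouth 0.57 [234. 191.] 217 247 178 205 at z [0.479 0.154 0.091]
beaker_center 0.76 [360. 316.] 346 375 292 337 at z [ 0.487 -0.279  0.05 ]
top 478.7476263546589 278.5713076098121 207.55888162058773 pos [0.30046541 0.02433299 1.17461525] ['pixels', 'vfov', 'cx', 'cy', 'rvec', 'tvec', 'shot']
cup_center 0.81 [129. 225.] 113 145 212 239 at z [0.52  0.377 0.06 ]
cup_center 0.63 [175. 194.] 161 189 180 209 at z [0.592 0.269 0.06 ]
cup_center 0.63 [130. 184.] 116 148 169 199 at z [0.619 0.378 0.06 ]
liner_mouth 0.92 [218. 237.] 201 233 220 252 at z [0.478 0.161 0.091]
liner_mouth 0.59 [280. 198.] 264 296 183 214 at z [0.565 0.017 0.091]
beaker_center 0.64 [409. 228.] 391 422 215 242 at z [ 0.489 -0.288  0.05 ]
{'clock': 0.4, 'qpos': array([ 9.86982605e-01,  2.76006920e-01,  1.50509280e+00, -4.33050613e-05,
        1.36069735e+00, -1.21000450e-01]), 'qd': array([-0.00102221, -0.00222686, -0.00304579, -0.00038748,  0.00062388,
        0.00079599]), 'effort': array([-9.05497327e-04, -4.16175199e+01, -2.45744741e+01, -1.11558875e-04,
        3.40004241e-03,  1.41899633e-05]), 'position': array([0.25670739, 0.51445565, 0.24219002]), 'ee_rot': array([ 6.21054103e-05,  8.50429034e-01,  5.26089770e-01, -8.38872590e-05]), 'contact_force': array([-0.14439757,  0.82157823,  0.79436333]), 'moment': array([-0.08015943,  0.00497954, -0.03269929]), 'width': 0.08532798308726855}
```

View pics/side.png

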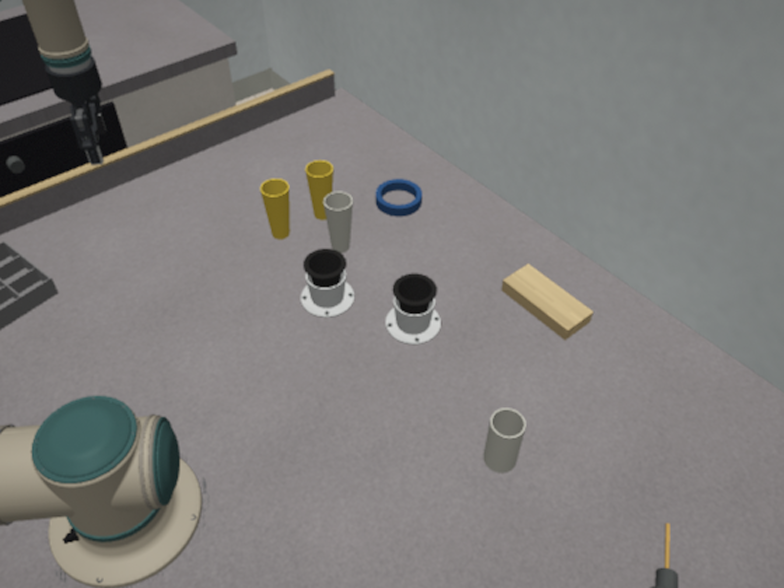

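View pics/top.png

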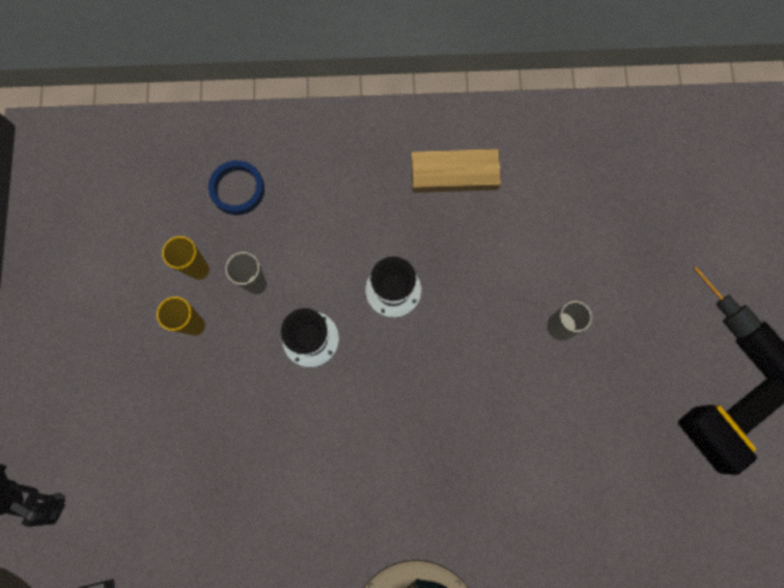

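The side view shows the white cup at (340,222)/1.4, with yellow cups at (277,210) and (320,190). The white straight beaker is at (505,440). The two holders are at (325,265) and (414,290). In the top view the white cup is at (242,268), the holders at (305,330) and (392,278), and the beaker at (575,317).
- **Cup candidates:** white (243,158), yellow (197,150), yellow (228,136) and the straight beaker (360,316), all in side pixels. I choose the white one at (243,158).
- **Liner:** the right-hand one at (295,207), y≈0.01.

Next I fit both by silhouette.

```bash
cat >> h.py <<'E'
from scipy.optimize import minimize
A=np.linspace(0,2*np.pi,48,endpoint=False)
def circ(x,y,r,z): return np.c_[x+r*np.cos(A),y+r*np.sin(A),np.full(48,z)]
def sil(im,x,y,rings,S=8):
    p=proj(im,np.vstack([circ(x,y,r,z) for r,z in rings]))
    h=cv2.convexHull(p.astype(np.float32))[:,0]
    m=np.zeros((420,560),np.uint8); cv2.fillPoly(m,[np.round(h*16).astype(np.int32)],255,cv2.LINE_AA,4); return m/255.
def fit(pairs,rings,x0):
    def c(v): return sum(np.abs(sil(im,v[0],v[1],rings)-M).sum()/M.sum() for im,M in pairs)
    r=minimize(c,x0,method="Nelder-Mead",options=dict(initial_simplex=np.array(x0)+np.array([[0,0],[.015,0],[0,.015]]),xatol=1e-4)); return r.x,r.fun
def near(im,label,P):
    ms=masks_of(im,label); q=proj(im,P)[0]
    ms=[m for m in ms if np.hypot(*(np.array(m["xy"])-q))<25]
    return ms[0]["region"] if ms else None
E
python3 - <<'E'
from h import *
ims=[get_image("side"),get_image("top")]
tiles=[]
out=[]
for l,rings,P in(("cup_center",[(.028,.12),(.018,0)],(.591,.272,.06)),("liner_mouth",[(.0385,.091),(.0385,.087),(.031,.066)],(.558,.012,.091)),("beaker_center",[(.026,.1),(.026,0)],(.488,-.284,.05))):
    prs=[(im,near(im,l,P).astype(float)) for im in ims]
    v,f=fit(prs,rings,P[:2]); print(l,v,f,[fit([p],rings,P[:2]) for p in prs])
    out.append((rings,v))
for im in ims:
    q=proj(im,(.575,.14,.05))[0].astype(int); a=im["pixels"][:,:,::-1]
    x0,y0=q[0]-65,q[1]-60
    t=cv2.resize(a[y0:y0+120,x0:x0+130],None,fx=3,fy=3,interpolation=cv2.INTER_CUBIC)
    for k,(rings,v) in enumerate(out[:2]):
        for r,z in rings[:1]+rings[-1:]:
            p=((proj(im,circ(*v,r,z))-[x0,y0]+.5)*3).astype(np.int32); cv2.polylines(t,[p],True,(0,0,255),1)
    tiles.append(t)
cv2.imwrite("pics/c1.png",np.hstack(tiles))
s=get_state(); print(s["clock"],s["position"])
E
```

```text
Traceback (most recent call last):
AttributeError: 'NoneType' object has no attribute 'astype'
```

```bash
cat > m.py <<'E'
from h import *
ims=[get_image("side"),get_image("top"),get_image("side"),get_image("top")]
tiles=[]
out=[]
for l,rings,P in(("cup_center",[(.028,.12),(.018,0)],(.591,.272,.06)),("liner_mouth",[(.0385,.091),(.0385,.087),(.031,.066)],(.558,.012,.091)),("beaker_center",[(.026,.1),(.026,0)],(.488,-.284,.05))):
    prs=[(im,near(im,l,P)) for im in ims]
    prs=[(i,m.astype(float)) for i,m in prs if m is not None]
    v,f=fit(prs,rings,P[:2]); print(l,v.round(4),round(f/len(prs),3),[(p[0]["tvec"][0].round(2),fit([p],rings,P[:2])[0].round(4)) for p in prs])
    out.append((rings,v))
for im in ims[:2]:
    q=proj(im,(.575,.14,.05))[0].astype(int); a=im["pixels"][:,:,::-1]
    x0,y0=q[0]-65,q[1]-60
    t=cv2.resize(a[y0:y0+120,x0:x0+130],None,fx=3,fy=3,interpolation=cv2.INTER_CUBIC)
    for k,(rings,v) in enumerate(out[:2]):
        for r,z in rings[:1]+rings[-1:]:
            p=((proj(im,circ(*v,r,z))-[x0,y0]+.5)*3).astype(np.int32); cv2.polylines(t,[p],True,(0,0,255),1)
    tiles.append(t)
cv2.imwrite("pics/c1.png",np.hstack(tiles))
s=get_state(); print(s["clock"],s["position"])
E
python3 m.py
```

```text
cup_center [0.5831 0.2624] 0.134 [(np.float64(-0.38), array([0.5837, 0.2641])), (np.float64(0.04), array([0.5809, 0.2605])), (np.float64(-0.38), array([0.5833, 0.2638])), (np.float64(0.04), array([0.5832, 0.2616]))]
liner_mouth [0.5623 0.0149] 0.109 [(np.float64(-0.38), array([0.5623, 0.0148])), (np.float64(0.04), array([0.564 , 0.0143])), (np.float64(-0.38), array([0.5613, 0.0151])), (np.float64(0.04), array([0.5631, 0.0169]))]
beaker_center [ 0.4867 -0.2773] 0.11 [(np.float64(-0.38), array([ 0.4888, -0.2759])), (np.float64(0.04), array([ 0.4866, -0.2782])), (np.float64(-0.38), array([ 0.489 , -0.2772])), (np.float64(0.04), array([ 0.4867, -0.2779]))]
1.4 [0.25671639 0.51452817 0.24231569]
```

View pics/c1.png

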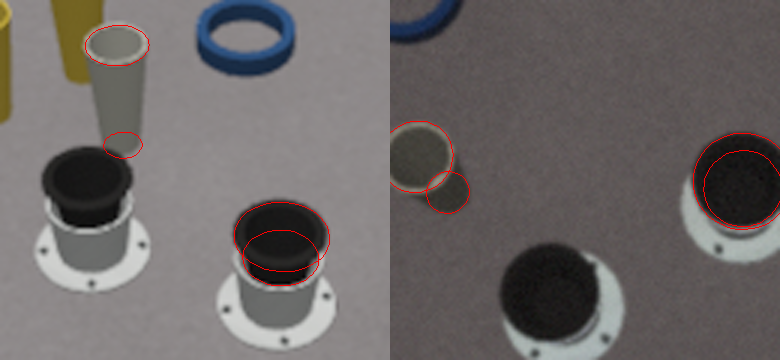

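The overlays sit on the white cup (left tile, 117,45 to 122,145) and on the right-hand holder (280,237). The cup is at about (0.583, 0.263) and the liner at (0.5625, 0.015). I move above the cup with the jaw axis turned along x, away from the yellow cups.

Emit:
play_rows(series=[{"dx":27,"dy":-21,"turn":-0.11,"fingers":-1},{"dx":27,"dy":-21,"turn":-0.11,"fingers":-1},{"dx":27,"dy":-21,"turn":-0.11,"fingers":-1},{"dx":27,"dy":-21,"turn":-0.11,"fingers":-1},{"dx":27,"dy":-21,"turn":-0.11,"fingers":-1},{"dx":27,"dy":-21,"turn":-0.11,"fingers":-1},{"dx":27,"dy":-21,"turn":-0.11,"fingers":-1},{"dx":27,"dy":-21,"turn":-0.11,"fingers":-1},{"dx":27,"dy":-21,"turn":-0.11,"fingers":-1},{"dx":27,"dy":-21,"turn":-0.11,"fingers":-1},{"dx":27,"dy":-21,"fingers":-1},{"dx":27,"dy":-21,"fingers":-1},{"dx":0,"fingers":-1}], squeeze=45)

```text
invalid input at $.series[0]: expected keys fingers, dx, dy, dz, turn
```

Emit:
play_rows(series=[{"dx":27,"dy":-21,"dz":0,"turn":-0.11,"fingers":-1},{"dx":27,"dy":-21,"dz":0,"turn":-0.11,"fingers":-1},{"dx":27,"dy":-21,"dz":0,"turn":-0.11,"fingers":-1},{"dx":27,"dy":-21,"dz":0,"turn":-0.11,"fingers":-1},{"dx":27,"dy":-21,"dz":0,"turn":-0.11,"fingers":-1},{"dx":27,"dy":-21,"dz":0,"turn":-0.11,"fingers":-1},{"dx":27,"dy":-21,"dz":0,"turn":-0.11,"fingers":-1},{"dx":27,"dy":-21,"dz":0,"turn":-0.11,"fingers":-1},{"dx":27,"dy":-21,"dz":0,"turn":-0.11,"fingers":-1},{"dx":27,"dy":-21,"dz":0,"turn":-0.11,"fingers":-1},{"dx":27,"dy":-21,"dz":0,"turn":0,"fingers":-1},{"dx":27,"dy":-21,"dz":0,"turn":0,"fingers":-1},{"dx":0,"dy":0,"dz":0,"turn":0,"fingers":-1}], squeeze=45)

```text
clock: 2.48
position: [0.5924, 0.2507, 0.2427]
ee_rot: [-0.002, 1.0, -0.02, 0.004]
contact_force: [0.1, 0.8, -0.0]
width: 0.0849
```

Emit:
play_rows(series=[{"dx":-9,"dy":12,"dz":-30,"turn":0,"fingers":-1},{"dx":0,"dy":0,"dz":-35,"turn":0,"fingers":-1},{"dx":0,"dy":0,"dz":-7,"turn":0,"fingers":-1},{"dx":0,"dy":0,"dz":0,"turn":0,"fingers":-1}])

```text
clock: 2.82
position: [0.5872, 0.2607, 0.1704]
ee_rot: [-0.003, 1.0, -0.024, 0.007]
contact_force: [0.3, 0.2, 0.8]
width: 0.0855
```

```bash
cat > n.py <<'E'
from h import *
import sys
s=get_state(); x,y,z=s["position"]; print(s["position"].round(4),s["ee_rot"].round(4),s["contact_force"].round(2))
t=[]
for n in("side","top"):
    im=get_image(n); q=proj(im,(x,y,z-.02))[0]; x0,y0=(q-[50,50]).astype(int); x0=max(x0,0);y0=max(y0,0)
    a=cv2.resize(im["pixels"][y0:y0+100,x0:x0+100,::-1],None,fx=4,fy=4,interpolation=cv2.INTER_CUBIC)
    for X,Y,r,Z in eval(sys.argv[2]):
        cv2.polylines(a,[((proj(im,circ(X,Y,r,Z))-[x0,y0]+.5)*4).astype(np.int32)],True,(0,0,255),1)
    t.append(a)
cv2.imwrite("pics/"+sys.argv[1],np.hstack(t))
E
python3 n.py d1.png "[(.583,.263,.028,.12),(.583,.263,.018,0),(x,y,.003,z+.011-.022)]"
```

```text
[0.5872 0.2607 0.1704] [-0.0027  0.9997 -0.0239  0.0067] [0.25 0.18 0.84]
```

View pics/d1.png

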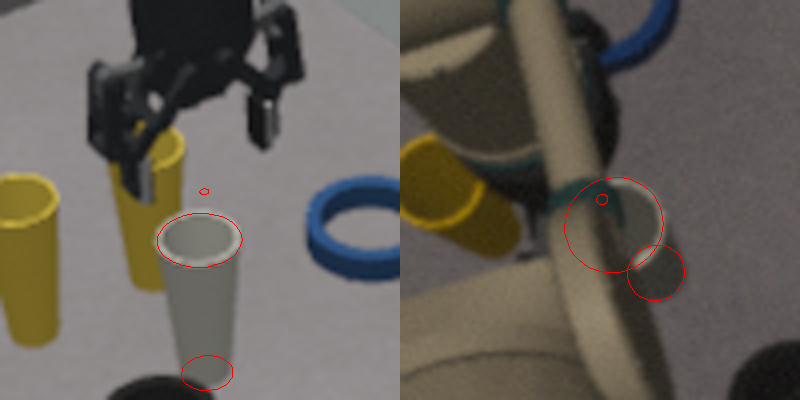

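The cup fit matches the rim at (199,240) in the side tile, and the open fingers straddle it. I descend and grip.

Emit:
play_rows(series=[{"dx":-4,"dy":2,"dz":-15,"turn":0,"fingers":-1},{"dx":0,"dy":0,"dz":-20,"turn":0,"fingers":-1},{"dx":0,"dy":0,"dz":-20,"turn":0,"fingers":-1},{"dx":0,"dy":0,"dz":-17,"turn":0,"fingers":-1},{"dx":0,"dy":0,"dz":0,"turn":0,"fingers":-1}])

```text
clock: 3.33
position: [0.5901, 0.2669, 0.1108]
ee_rot: [-0.007, 1.0, -0.023, 0.018]
contact_force: [-1.4, -0.3, -1.0]
width: 0.0855
```

The tool has picked up about 2° of tilt from tracking lag. I test whether upward moves undo it.

Emit:
play_rows(series=[{"dx":-2,"dy":-1,"dz":20,"turn":0,"fingers":-1},{"dx":-2,"dy":-1,"dz":20,"turn":0,"fingers":-1},{"dx":-2,"dy":-1,"dz":20,"turn":0,"fingers":-1},{"dx":0,"dy":0,"dz":0,"turn":0,"fingers":-1}])

```text
clock: 3.67
position: [0.5859, 0.2657, 0.1797]
ee_rot: [-0.008, 1.0, -0.022, 0.021]
contact_force: [1.3, 0.3, 1.0]
width: 0.0857
```

```bash
python3 -c "
from h import *
s=get_state();print(s['qpos'].round(4),s['qd'].round(3),s['position'].round(4),s['ee_rot'].round(4))"
```

```text
[3.1720e-01 3.9220e-01 1.4883e+00 9.0000e-04 1.2154e+00 3.6030e-01] [ 0.004  0.006  0.003  0.001 -0.014  0.002] [0.5859 0.2657 0.1797] [-0.008   0.9995 -0.0217  0.0214]
```

Emit:
play_rows(series=[{"dx":0,"dy":0,"dz":0,"turn":0,"fingers":-1},{"dx":0,"dy":0,"dz":0,"turn":0,"fingers":-1},{"dx":0,"dy":0,"dz":0,"turn":0,"fingers":-1},{"dx":0,"dy":0,"dz":0,"turn":0,"fingers":-1},{"dx":0,"dy":0,"dz":0,"turn":0,"fingers":-1},{"dx":0,"dy":0,"dz":0,"turn":0,"fingers":-1}])

```text
clock: 4.17
position: [0.5871, 0.2667, 0.1837]
ee_rot: [-0.009, 0.999, -0.021, 0.025]
contact_force: [0.5, 0.7, -0.6]
width: 0.0856
```

```bash
python3 -c "
from h import *
s=get_state();print(s['qpos'].round(4),s['qd'].round(3),s['position'].round(4),s['ee_rot'].round(4))"
```

```text
[3.1810e-01 3.8840e-01 1.4845e+00 9.0000e-04 1.2162e+00 3.6050e-01] [ 0.001  0.007  0.009 -0.    -0.001 -0.   ] [0.5871 0.2667 0.1837] [-0.0092  0.9994 -0.0213  0.0246]
```

Each row lets the arm drift about +0.7 mm in z and adds a little outward tilt. The tilt is carried by the tool, so turning about z moves it to the opposite side, where further drift cancels it. I turn above the cup.

Emit:
play_rows(series=[{"dx":0,"dy":0,"dz":0,"turn":0.122,"fingers":-1},{"dx":0,"dy":0,"dz":0,"turn":0.122,"fingers":-1},{"dx":0,"dy":0,"dz":0,"turn":0.122,"fingers":-1},{"dx":0,"dy":0,"dz":0,"turn":0.122,"fingers":-1},{"dx":0,"dy":0,"dz":0,"turn":0.122,"fingers":-1},{"dx":0,"dy":0,"dz":0,"turn":0.122,"fingers":-1},{"dx":0,"dy":0,"dz":0,"turn":0.122,"fingers":-1},{"dx":0,"dy":0,"dz":0,"turn":0.122,"fingers":-1},{"dx":0,"dy":0,"dz":0,"turn":0.122,"fingers":-1},{"dx":0,"dy":0,"dz":0,"turn":0.122,"fingers":-1},{"dx":0,"dy":0,"dz":0,"turn":0.122,"fingers":-1},{"dx":0,"dy":0,"dz":0,"turn":0.122,"fingers":-1}])

```text
clock: 5.17
position: [0.5829, 0.2649, 0.173]
ee_rot: [-0.021, 0.745, 0.666, 0.003]
contact_force: [-0.3, 0.2, -0.4]
width: 0.0852
```

```bash
cat > st.py <<'E'
from h import *
from scipy.spatial.transform import Rotation as R
s=get_state();r=R.from_quat(s['ee_rot'],scalar_first=True).as_matrix()
print('t',s['clock'],'q',s['qpos'].round(4),'pos',(1e3*s['position']).round(1),'tilt deg',np.degrees(r[:2,2]).round(2),'jaw',np.degrees(np.arctan2(r[1,0],r[0,0])).round(1),'F',s['contact_force'].round(2),'w',s['width'].round(4))
E
python3 st.py
```

```text
Traceback (most recent call last):
  File "st.py", line 4, in <module>
    print('t',s['clock'],'q',s['qpos'].round(4),'pos',(1e3*s['position']).round(1),'tilt deg',np.degrees(r[:2,2]).round(2),'jaw',np.degrees(np.arctan2(r[1,0],r[0,0])).round(1),'F',s['contact_force'].round(2),'w',s['width'].round(4))
                                                                                                                                                                                                                    ^^^^^^^^^^^^^^^^
AttributeError: 'float' object has no attribute 'round'
```

Emit:
play_rows(series=[{"dx":0,"dy":0,"dz":0,"turn":0.122,"fingers":-1},{"dx":0,"dy":0,"dz":0,"turn":0.122,"fingers":-1},{"dx":0,"dy":0,"dz":0,"turn":0.122,"fingers":-1},{"dx":0,"dy":0,"dz":0,"turn":0.122,"fingers":-1},{"dx":0,"dy":0,"dz":0,"turn":0.122,"fingers":-1},{"dx":0,"dy":0,"dz":0,"turn":0.122,"fingers":-1},{"dx":0,"dy":0,"dz":0,"turn":0.122,"fingers":-1},{"dx":0,"dy":0,"dz":0,"turn":0.122,"fingers":-1},{"dx":0,"dy":0,"dz":0,"turn":0.122,"fingers":-1}])

```text
clock: 5.92
position: [0.5806, 0.2632, 0.1645]
ee_rot: [-0.023, 0.275, 0.961, -0.015]
contact_force: [-0.8, -0.5, -1.0]
width: 0.0853
```

```bash
sed -i "s/s\['width'\].round(4)/s['width']/" st.py; python3 st.py
```

```text
t 5.9167 q [ 3.1570e-01  4.4530e-01  1.4397e+00  1.4000e-03  1.3115e+00 -2.2686e+00] pos [580.6 263.2 164.5] tilt deg [-3.01 -0.9 ] jaw 148.0 F [-0.75 -0.53 -0.99] w 0.0853005963449287
```

Emit:
play_rows(series=[{"dx":1,"dy":0,"dz":-20,"turn":0,"fingers":-1},{"dx":1,"dy":0,"dz":-20,"turn":0,"fingers":-1},{"dx":0,"dy":0,"dz":-18,"turn":0,"fingers":-1}])

```text
clock: 6.17
position: [0.5852, 0.2644, 0.1076]
ee_rot: [-0.02, 0.273, 0.962, -0.013]
contact_force: [-0.3, -1.0, -0.7]
width: 0.0852
```

```bash
python3 st.py
```

```text
t 6.1667 q [ 3.1540e-01  4.9260e-01  1.5094e+00  1.2000e-03  1.1868e+00 -2.2744e+00] pos [585.2 264.4 107.6] tilt deg [-2.59 -0.78] jaw 148.3 F [-0.3  -0.96 -0.67] w 0.08515796231503023
```

Emit:
play_rows(series=[{"dx":0,"dy":0,"dz":30,"turn":0,"fingers":-1},{"dx":0,"dy":0,"dz":30,"turn":0,"fingers":-1},{"dx":0,"dy":0,"dz":30,"turn":0,"fingers":-1},{"dx":0,"dy":0,"dz":30,"turn":0,"fingers":-1},{"dx":0,"dy":0,"dz":-25,"turn":0,"fingers":-1},{"dx":0,"dy":0,"dz":-25,"turn":0,"fingers":-1}])

```text
clock: 6.67
position: [0.5818, 0.263, 0.1734]
ee_rot: [-0.026, 0.273, 0.962, -0.017]
contact_force: [-0.1, -0.3, -1.6]
width: 0.0854
```

```bash
python3 st.py
```

```text
t 6.6667 q [ 3.1500e-01  4.4460e-01  1.4183e+00  1.1000e-03  1.3410e+00 -2.2743e+00] pos [581.8 263.  173.4] tilt deg [-3.41 -1.05] jaw 148.3 F [-0.07 -0.28 -1.56] w 0.08544402460758468
```

Emit:
play_rows(series=[{"dx":0,"dy":0,"dz":0,"turn":0,"fingers":-1},{"dx":0,"dy":0,"dz":0,"turn":0,"fingers":-1},{"dx":0,"dy":0,"dz":0,"turn":0,"fingers":-1},{"dx":0,"dy":0,"dz":0,"turn":0,"fingers":-1},{"dx":0,"dy":0,"dz":0,"turn":0,"fingers":-1},{"dx":0,"dy":0,"dz":0,"turn":0,"fingers":-1}])

```text
clock: 7.17
position: [0.5799, 0.2623, 0.17]
ee_rot: [-0.03, 0.273, 0.961, -0.019]
contact_force: [-0.3, 0.1, 0.2]
width: 0.0855
```

```bash
python3 st.py
```

```text
t 7.1667 q [ 3.1490e-01  4.4860e-01  1.4207e+00  1.1000e-03  1.3435e+00 -2.2743e+00] pos [579.9 262.3 170. ] tilt deg [-3.89 -1.2 ] jaw 148.3 F [-0.26  0.13  0.17] w 0.08548003983140225
```

Emit:
play_rows(series=[{"dx":0,"dy":0,"dz":0,"turn":-0.122,"fingers":-1},{"dx":0,"dy":0,"dz":0,"turn":-0.122,"fingers":-1},{"dx":0,"dy":0,"dz":0,"turn":-0.122,"fingers":-1},{"dx":0,"dy":0,"dz":0,"turn":-0.122,"fingers":-1},{"dx":0,"dy":0,"dz":0,"turn":-0.122,"fingers":-1},{"dx":0,"dy":0,"dz":0,"turn":-0.122,"fingers":-1},{"dx":0,"dy":0,"dz":0,"turn":-0.122,"fingers":-1},{"dx":0,"dy":0,"dz":0,"turn":-0.122,"fingers":-1},{"dx":0,"dy":0,"dz":0,"turn":-0.122,"fingers":-1},{"dx":0,"dy":0,"dz":0,"turn":-0.122,"fingers":-1}])

```text
clock: 8.0
position: [0.5827, 0.2633, 0.1753]
ee_rot: [-0.033, 0.784, 0.62, 0.004]
contact_force: [-0.2, -0.3, 0.1]
width: 0.0853
```

```bash
python3 st.py
```

```text
t 8.0 q [ 0.2805  0.4179  1.4585  0.066   1.2833 -1.0761] pos [582.7 263.3 175.3] tilt deg [-1.96  3.21] jaw 76.6 F [-0.24 -0.28  0.06] w 0.08533630234704072
```

Emit:
play_rows(series=[{"dx":0,"dy":0,"dz":0,"turn":0,"fingers":-1},{"dx":0,"dy":0,"dz":0,"turn":0,"fingers":-1},{"dx":0,"dy":0,"dz":0,"turn":0,"fingers":-1},{"dx":0,"dy":0,"dz":0,"turn":0,"fingers":-1}])

```text
clock: 8.33
position: [0.5831, 0.2633, 0.177]
ee_rot: [-0.032, 0.783, 0.622, 0.005]
contact_force: [-0.2, 0.0, 0.6]
width: 0.0853
```

```bash
python3 st.py
```

```text
t 8.3333 q [ 0.2803  0.4161  1.457   0.0658  1.2843 -1.0811] pos [583.1 263.3 177. ] tilt deg [-1.84  3.23] jaw 76.8 F [-0.18  0.03  0.6 ] w 0.085281669146308
```

Drift looks like residual velocity re-referenced at each row, and camera calls let the arm settle. I settle, then descend with a small turn so the jaw points away from the yellow cups.

```bash
sed -i "2a [get_image('top') for _ in range(3)]" st.py; python3 st.py
```

```text
t 8.4833 q [ 0.2803  0.4163  1.4572  0.0659  1.2842 -1.08  ] pos [583.1 263.3 176.8] tilt deg [-1.85  3.23] jaw 76.8 F [ 0.13  0.61 -0.62] w 0.08528624588657258
```

Emit:
play_rows(series=[{"dx":0,"dy":0,"dz":-16,"turn":0.12,"fingers":-1},{"dx":0,"dy":0,"dz":-16,"turn":0.12,"fingers":-1},{"dx":0,"dy":0,"dz":-16,"turn":0.12,"fingers":-1},{"dx":0,"dy":0,"dz":-14,"turn":0.12,"fingers":-1},{"dx":0,"dy":0,"dz":-10,"turn":0.12,"fingers":-1}])

```text
clock: 8.9
position: [0.5854, 0.2641, 0.1061]
ee_rot: [-0.031, 0.554, 0.832, -0.001]
contact_force: [-0.2, 0.2, -0.6]
width: 0.0853
```

```bash
python3 st.py
```

```text
t 9.05 q [ 0.2893  0.4886  1.5211  0.0515  1.1743 -1.6881] pos [585.3 264.2 106.4] tilt deg [-3.07  1.92] jaw 112.0 F [ 0.32 -0.39  0.23] w 0.08553515341977677
```

Emit:
play_rows(series=[{"dx":-2,"dy":-1,"dz":-10,"turn":0,"fingers":-1}])

```text
clock: 9.13
position: [0.5856, 0.2639, 0.0987]
ee_rot: [-0.03, 0.559, 0.828, 0.001]
contact_force: [0.5, -0.3, 0.8]
width: 0.0854
```

```bash
python3 st.py; python3 n.py e1.png "[(.583,.263,.028,.12),(x,y,.003,z)]"
```

```text
t 9.2833 q [ 0.2886  0.4945  1.5395  0.052   1.1511 -1.6888] pos [582.7 262.9  96.1] tilt deg [-3.13  1.91] jaw 112.0 F [0.58 0.25 0.26] w 0.08555412129209508
[0.5827 0.2629 0.0961] [-0.032   0.5587  0.8287 -0.0015] [0.58 0.25 0.26]
```

View pics/e1.png

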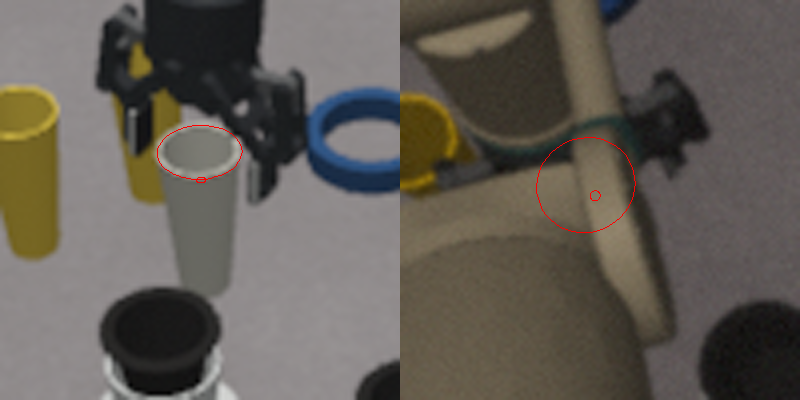

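The fingers straddle the white cup, rim at (199,152), with the TCP centred. I close.

Emit:
play_rows(series=[{"dx":0,"dy":0,"dz":0,"turn":0,"fingers":1},{"dx":0,"dy":0,"dz":0,"turn":0,"fingers":1},{"dx":0,"dy":0,"dz":0,"turn":0,"fingers":1},{"dx":0,"dy":0,"dz":0,"turn":0,"fingers":1},{"dx":0,"dy":0,"dz":0,"turn":0,"fingers":1}], squeeze=45)

```text
clock: 9.8
position: [0.5847, 0.2633, 0.0993]
ee_rot: [-0.03, 0.559, 0.829, 0.001]
contact_force: [0.9, -0.8, -1.6]
width: 0.0536
```

```bash
python3 st.py
```

```text
t 9.95 q [ 0.2884  0.4917  1.5363  0.0518  1.1515 -1.688 ] pos [584.6 263.3  99. ] tilt deg [-2.82  1.99] jaw 111.9 F [-0.03 -0.06 -1.16] w 0.05345112325682532
```

Gripped at 53.5 mm. I lift.

Emit:
play_rows(series=[{"dx":0,"dy":0,"dz":30,"turn":0,"fingers":1},{"dx":0,"dy":0,"dz":35,"turn":0,"fingers":1},{"dx":0,"dy":0,"dz":35,"turn":0,"fingers":1},{"dx":0,"dy":-10,"dz":20,"turn":0,"fingers":1}])

```text
clock: 10.28
position: [0.5786, 0.2528, 0.2143]
ee_rot: [-0.037, 0.559, 0.829, -0.006]
contact_force: [1.1, 0.7, -0.6]
width: 0.0536
```

```bash
python3 st.py
```

```text
t 10.4333 q [ 0.273   0.4036  1.3869  0.0468  1.4088 -1.6889] pos [578.6 251.  212.6] tilt deg [-3.88  1.66] jaw 111.8 F [ 0.26  1.07 -1.78] w 0.053586029496780374
```

Emit:
play_rows(series=[{"dx":-3,"dy":-35,"dz":0,"turn":0,"fingers":1},{"dx":-3,"dy":-35,"dz":0,"turn":0,"fingers":1},{"dx":-3,"dy":-35,"dz":0,"turn":0,"fingers":1},{"dx":-3,"dy":-35,"dz":0,"turn":0,"fingers":1},{"dx":-3,"dy":-35,"dz":0,"turn":0,"fingers":1},{"dx":-3,"dy":-30,"dz":0,"turn":0,"fingers":1},{"dx":-3,"dy":-20,"dz":0,"turn":0,"fingers":1}])

```text
clock: 11.02
position: [0.549, 0.0255, 0.197]
ee_rot: [-0.047, 0.555, 0.83, -0.011]
contact_force: [0.7, 0.4, -1.3]
width: 0.0537
```

```bash
python3 st.py;  python3 n.py f1.png "[(.5625,.015,.0385,.091),(.5625,.015,.029,.091)]"
```

```text
t 11.1667 q [-0.0947  0.3145  1.5678  0.0269  1.3526 -2.0628] pos [549.2  26.9 197.2] tilt deg [-5.17  2.  ] jaw 112.2 F [ 0.37  0.54 -1.2 ] w 0.053503723820844264
[0.5492 0.0269 0.1972] [-0.0472  0.5559  0.8298 -0.0106] [ 0.37  0.54 -1.2 ]
```

View pics/f1.png

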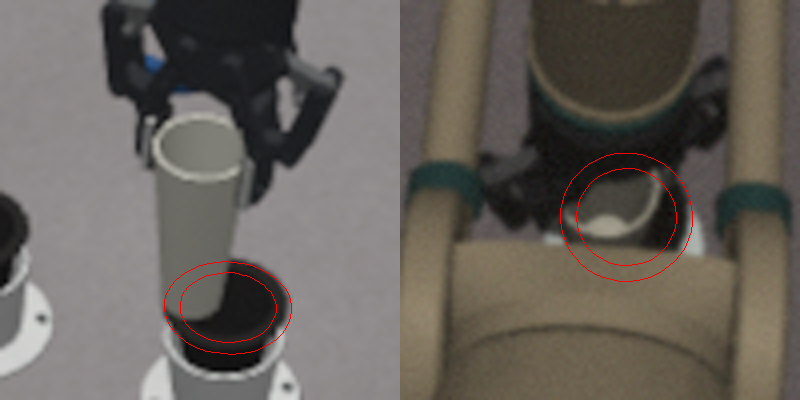

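The cup hangs over the right holder's mouth, with its base at (195,315) against the mouth centre (228,307) in the side tile. The tool's inward tilt has grown to 5°. I raise in settled single rows, which stay clean, then descend in a continuous run, which tilts it back outward.

Emit:
play_rows(series=[{"dx":0,"dy":-3,"dz":41,"turn":0,"fingers":1}])

```text
clock: 11.35
position: [0.545, 0.0276, 0.2315]
ee_rot: [-0.055, 0.554, 0.831, -0.014]
contact_force: [0.1, 0.8, -1.5]
width: 0.054
```

```bash
python3 st.py
```

```text
t 11.5 q [-0.0948  0.2868  1.4957  0.0274  1.4449 -2.0651] pos [551.9  26.9 241.2] tilt deg [-4.74  2.02] jaw 112.5 F [ 0.34  0.59 -0.96] w 0.05372638764389492
```

Emit:
play_rows(series=[{"dx":0,"dy":-3,"dz":41,"turn":0,"fingers":1}])

```text
clock: 11.58
position: [0.5459, 0.026, 0.2724]
ee_rot: [-0.053, 0.553, 0.831, -0.013]
contact_force: [-0.6, -0.1, -2.8]
width: 0.0533
```

```bash
python3 st.py
```

```text
t 11.7333 q [-0.0981  0.2661  1.423   0.0273  1.533  -2.0674] pos [553.3  25.  282.4] tilt deg [-4.43  2.  ] jaw 112.6 F [ 0.22  0.49 -0.95] w 0.05350317780970914
```

Emit:
play_rows(series=[{"dx":0,"dy":-3,"dz":41,"turn":0,"fingers":1}])

```text
clock: 11.82
position: [0.547, 0.0238, 0.3127]
ee_rot: [-0.052, 0.553, 0.832, -0.012]
contact_force: [-0.8, 0.4, -3.8]
width: 0.0536
```

```bash
python3 st.py
```

```text
t 11.9667 q [-0.1019  0.2513  1.344   0.0272  1.622  -2.0698] pos [554.5  22.7 323.7] tilt deg [-4.15  1.99] jaw 112.7 F [-0.05  0.63 -1.68] w 0.05343881138438444
```

Emit:
play_rows(series=[{"dx":0,"dy":0,"dz":-24,"turn":0,"fingers":1},{"dx":0,"dy":0,"dz":-24,"turn":0,"fingers":1},{"dx":0,"dy":0,"dz":-24,"turn":0,"fingers":1},{"dx":0,"dy":0,"dz":-20,"turn":0,"fingers":1}])

```text
clock: 12.3
position: [0.5574, 0.0249, 0.2295]
ee_rot: [-0.035, 0.552, 0.833, -0.003]
contact_force: [-0.5, -0.3, -0.8]
width: 0.0537
```

```bash
python3 st.py
```

```text
t 12.45 q [-0.0982  0.2907  1.5177  0.0284  1.4014 -2.0752] pos [556.6  24.8 229.7] tilt deg [-3.72  1.98] jaw 112.9 F [ 0.26 -0.45 -0.  ] w 0.05321555326642976
```

Emit:
play_rows(series=[{"dx":2,"dy":-3,"dz":41,"turn":0,"fingers":1}])

```text
clock: 12.53
position: [0.5536, 0.0229, 0.2636]
ee_rot: [-0.045, 0.552, 0.833, -0.008]
contact_force: [0.4, -1.2, -1.6]
width: 0.0533
```

```bash
python3 st.py
```

```text
t 12.6833 q [-0.1028  0.2699  1.4357  0.0278  1.4956 -2.0772] pos [561.2  21.7 274.5] tilt deg [-3.23  1.93] jaw 112.9 F [-0.24 -0.33 -0.92] w 0.05318788074697128
```

Emit:
play_rows(series=[{"dx":2,"dy":-4,"dz":41,"turn":0,"fingers":1}])

```text
clock: 12.77
position: [0.5566, 0.0192, 0.3042]
ee_rot: [-0.042, 0.552, 0.833, -0.006]
contact_force: [-0.5, 0.1, -3.0]
width: 0.054
```

```bash
python3 st.py
```

```text
t 12.9167 q [-0.1088  0.2561  1.3562  0.0274  1.5812 -2.0807] pos [564.7  17.9 315.2] tilt deg [-2.78  1.89] jaw 112.9 F [ 0.4   0.5  -1.55] w 0.05378794306102563
```

Emit:
play_rows(series=[{"dx":0,"dy":-1,"dz":-24,"turn":0,"fingers":1},{"dx":0,"dy":-1,"dz":-24,"turn":0,"fingers":1},{"dx":0,"dy":-1,"dz":-24,"turn":0,"fingers":1},{"dx":0,"dy":0,"dz":-20,"turn":0,"fingers":1}])

```text
clock: 13.25
position: [0.5693, 0.0149, 0.2268]
ee_rot: [-0.021, 0.552, 0.834, 0.005]
contact_force: [-0.0, -1.4, -0.7]
width: 0.0536
```

```bash
python3 st.py
```

```text
t 13.4 q [-0.1132  0.2928  1.521   0.0285  1.3645 -2.0917] pos [568.4  15.2 226.7] tilt deg [-1.9   1.82] jaw 113.0 F [ 0.34  0.25 -0.54] w 0.0539534948906461
```

Emit:
play_rows(series=[{"dx":-4,"dy":0,"dz":-20,"turn":0,"fingers":1}])

```text
clock: 13.48
position: [0.5686, 0.0149, 0.211]
ee_rot: [-0.018, 0.552, 0.834, 0.007]
contact_force: [1.1, 0.1, 0.3]
width: 0.0537
```

```bash
python3 st.py;  python3 n.py g1.png "[(.5625,.015,.0385,.091),(.5625,.015,.029,.091),(.5625,.015,.018,z-.099),(.5625,.015,.028,z+.021)]"
```

```text
t 13.6333 q [-0.1138  0.2995  1.5617  0.0288  1.318  -2.0938] pos [564.1  15.3 206.9] tilt deg [-1.95  1.83] jaw 113.0 F [-0.69  0.18 -0.52] w 0.05382942392920192
[0.5641 0.0153 0.2069] [-0.023   0.5518  0.8337  0.0039] [-0.69  0.18 -0.52]
```

View pics/g1.png

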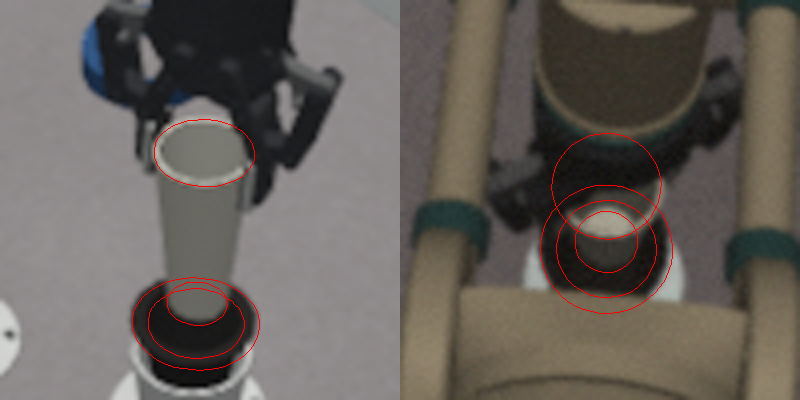

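The cup base at (197,305) is centred over the mouth (196,322) and the cup is upright. I lower in settled steps.

Emit:
play_rows(series=[{"dx":0,"dy":0,"dz":-22,"turn":0,"fingers":1}])

```text
clock: 13.82
position: [0.5695, 0.0148, 0.1914]
ee_rot: [-0.016, 0.552, 0.834, 0.008]
contact_force: [1.4, 0.0, -1.1]
width: 0.0537
```

```bash
python3 st.py
```

```text
t 13.9667 q [-0.1138  0.3142  1.5931  0.0293  1.2693 -2.0953] pos [565.2  15.2 186.5] tilt deg [-1.8   1.82] jaw 113.0 F [-1.39 -0.67 -2.4 ] w 0.05381250110840656
```

Emit:
play_rows(series=[{"dx":0,"dy":0,"dz":-20,"turn":0,"fingers":1}])

```text
clock: 14.05
position: [0.5686, 0.0149, 0.1709]
ee_rot: [-0.018, 0.552, 0.834, 0.007]
contact_force: [1.4, -0.3, 0.6]
width: 0.0538
```

```bash
python3 st.py
```

```text
t 14.2 q [-0.1138  0.3298  1.6223  0.0297  1.226  -2.0966] pos [564.8  15.2 166.7] tilt deg [-1.89  1.83] jaw 113.0 F [-1.14 -0.31 -0.29] w 0.05390935547470375
```

Emit:
play_rows(series=[{"dx":0,"dy":0,"dz":-12,"turn":0,"fingers":1}])

```text
clock: 14.28
position: [0.567, 0.0151, 0.1577]
ee_rot: [-0.02, 0.552, 0.834, 0.006]
contact_force: [1.1, 0.0, -0.5]
width: 0.0536
```

```bash
python3 st.py
```

```text
t 14.4333 q [-0.1138  0.3393  1.6385  0.03    1.2006 -2.0975] pos [564.8  15.2 155.3] tilt deg [-1.9   1.83] jaw 113.0 F [-0.84  0.39 -0.57] w 0.05355897311154205
```

Emit:
play_rows(series=[{"dx":-1,"dy":0,"dz":-10,"turn":0,"fingers":1}])

```text
clock: 14.52
position: [0.5659, 0.0152, 0.1478]
ee_rot: [-0.02, 0.552, 0.834, 0.006]
contact_force: [0.5, 1.3, 0.2]
width: 0.0536
```

```bash
python3 st.py
```

```text
t 14.6667 q [-0.114   0.3467  1.6552  0.0302  1.1775 -2.0984] pos [563.4  15.3 145.1] tilt deg [-1.96  1.83] jaw 113.0 F [-0.37 -0.13 -1.6 ] w 0.05394644031805282
```

Emit:
play_rows(series=[{"dx":0,"dy":0,"dz":-5,"turn":0,"fingers":1}])

```text
clock: 14.75
position: [0.5642, 0.0153, 0.1411]
ee_rot: [-0.022, 0.552, 0.834, 0.005]
contact_force: [0.2, 1.3, -0.4]
width: 0.0535
```

```bash
python3 st.py
```

```text
t 14.9 q [-0.114   0.3514  1.6624  0.0306  1.1662 -2.0987] pos [563.2  15.4 139.8] tilt deg [-1.99  1.85] jaw 113.0 F [ 0.1   0.67 -1.07] w 0.0535275145669079
```

```bash
cat > st.py <<'E'
from h import *
from scipy.spatial.transform import Rotation as R
f=[]
for _ in range(4): get_image('side'); s=get_state(); f.append(s['contact_force'])
r=R.from_quat(s['ee_rot'],scalar_first=True).as_matrix()
print('t',round(s['clock'],2),'pos',(1e3*s['position']).round(1),'tilt',np.degrees(r[:2,2]).round(2),'Fmean',np.mean(f[1:],0).round(2),'w',s['width'])
E
echo
```

Emit:
play_rows(series=[{"dx":0,"dy":0,"dz":-2,"turn":0,"fingers":1}])

```text
clock: 14.98
position: [0.5636, 0.0155, 0.1382]
ee_rot: [-0.023, 0.552, 0.834, 0.004]
contact_force: [0.2, 0.9, -0.8]
width: 0.0538
```

```bash
python3 st.py
```

```text
t 15.18 pos [563.3  15.5 137.8] tilt [-1.99  1.86] Fmean [ 0.11  1.3  -0.86] w 0.05316442890354934
```

Emit:
play_rows(series=[{"dx":0,"dy":0,"dz":-2,"turn":0,"fingers":1}])

```text
clock: 15.27
position: [0.5636, 0.0157, 0.1362]
ee_rot: [-0.023, 0.552, 0.834, 0.004]
contact_force: [-0.0, 1.1, 0.1]
width: 0.0535
```

```bash
python3 st.py
```

```text
t 15.47 pos [563.2  15.7 135.7] tilt [-2.    1.88] Fmean [ 0.6   0.86 -1.12] w 0.05349374343211943
```

Emit:
play_rows(series=[{"dx":0,"dy":0,"dz":-2,"turn":0,"fingers":1}])

```text
clock: 15.55
position: [0.5637, 0.0158, 0.1343]
ee_rot: [-0.023, 0.552, 0.834, 0.005]
contact_force: [0.4, 1.9, 6.1]
width: 0.0538
```

```bash
python3 st.py
```

```text
t 15.75 pos [563.5  15.8 134.1] tilt [-1.95  1.89] Fmean [0.2  1.76 2.22] w 0.05375263372429702
```

Emit:
play_rows(series=[{"dx":0,"dy":0,"dz":-2,"turn":0,"fingers":1}])

```text
clock: 15.83
position: [0.5642, 0.016, 0.133]
ee_rot: [-0.023, 0.552, 0.834, 0.005]
contact_force: [0.1, 2.2, 6.0]
width: 0.0538
```

```bash
python3 st.py
```

```text
t 16.03 pos [564.   15.9 132.7] tilt [-1.88  1.9 ] Fmean [0.61 1.81 4.94] w 0.053662119542086224
```

Emit:
play_rows(series=[{"dx":0,"dy":1,"dz":-2,"turn":0,"fingers":1}])

```text
clock: 16.12
position: [0.5647, 0.0165, 0.1315]
ee_rot: [-0.022, 0.552, 0.834, 0.005]
contact_force: [-0.4, -0.4, 7.1]
width: 0.0537
```

```bash
python3 st.py
```

```text
t 16.32 pos [564.5  16.4 131.3] tilt [-1.79  1.83] Fmean [0.71 0.3  5.67] w 0.05344297886628567
```

Emit:
play_rows(series=[{"dx":0,"dy":0,"dz":-2,"turn":0,"fingers":1}])

```text
clock: 16.4
position: [0.565, 0.0163, 0.1301]
ee_rot: [-0.021, 0.552, 0.834, 0.005]
contact_force: [-0.8, 2.4, 6.5]
width: 0.0541
```

```bash
python3 st.py
```

```text
t 16.6 pos [564.8  16.3 129.8] tilt [-1.74  1.83] Fmean [-0.15  1.25  5.56] w 0.053337089413364916
```

Emit:
play_rows(series=[{"dx":0,"dy":0,"dz":-2,"turn":0,"fingers":1}])

```text
clock: 16.68
position: [0.5652, 0.0164, 0.1287]
ee_rot: [-0.021, 0.552, 0.834, 0.005]
contact_force: [-0.1, 1.4, 6.4]
width: 0.0536
```

```bash
python3 st.py
```

```text
t 16.88 pos [564.9  16.4 128.4] tilt [-1.71  1.83] Fmean [-0.09  1.55  5.13] w 0.053426036119146376
```

Force plateaus near 6–7 N. I check by picture whether the liner sinks or the cup slips in the grip.

```bash
cat > v.py <<'E'
from h import *
import sys
im=get_image("side"); q=proj(im,(.5625,.015,.1))[0]; x0,y0=(q-[40,37]).astype(int)
a=cv2.resize(im["pixels"][y0:y0+75,x0:x0+80,::-1],None,fx=5,fy=5,interpolation=cv2.INTER_CUBIC); b=a.copy()
for X,Y,r,Z in eval(sys.argv[2]): cv2.polylines(b,[((proj(im,circ(X,Y,r,Z))-[x0,y0]+.5)*5).astype(np.int32)],True,(0,0,255),1)
cv2.imwrite("pics/"+sys.argv[1],np.hstack([a,b]))
E
python3 v.py k1.png "[(.5625,.015,.0385,.091),(.5625,.015,.0385,.085),(.5625,.015,.028,.156),(.5625,.015,.028,.150)]"
```

```text
(no output)
```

View pics/k1.png

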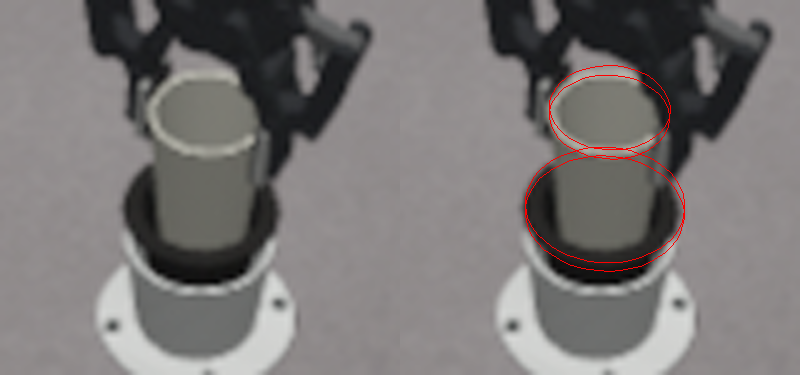

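The cup rim at (205,115) matches the lower overlay at z≈0.150, and the liner lip has dropped. So the liner has sunk about 6 mm along with the cup, and I press on.

Emit:
play_rows(series=[{"dx":0,"dy":0,"dz":-3,"turn":0,"fingers":1}])

```text
clock: 17.02
position: [0.5654, 0.0165, 0.1265]
ee_rot: [-0.021, 0.552, 0.834, 0.006]
contact_force: [-0.7, 1.6, 7.5]
width: 0.0533
```

```bash
python3 st.py
```

```text
t 17.22 pos [565.1  16.4 126. ] tilt [-1.67  1.83] Fmean [0.03 1.44 5.97] w 0.05385455228336108
```

Emit:
play_rows(series=[{"dx":0,"dy":0,"dz":-3,"turn":0,"fingers":1}])

```text
clock: 17.3
position: [0.5656, 0.0166, 0.1242]
ee_rot: [-0.02, 0.552, 0.834, 0.006]
contact_force: [-1.0, 1.3, 8.1]
width: 0.0539
```

```bash
python3 st.py; python3 v.py k2.png "[(.5625,.015,.0385,.091),(.5625,.015,.0385,.079),(.5625,.015,.028,.156),(.5625,.015,.028,.144)]"
```

```text
t 17.5 pos [565.3  16.5 123.7] tilt [-1.63  1.84] Fmean [-0.38  1.4   6.48] w 0.05356664100872586
```

View pics/k2.png

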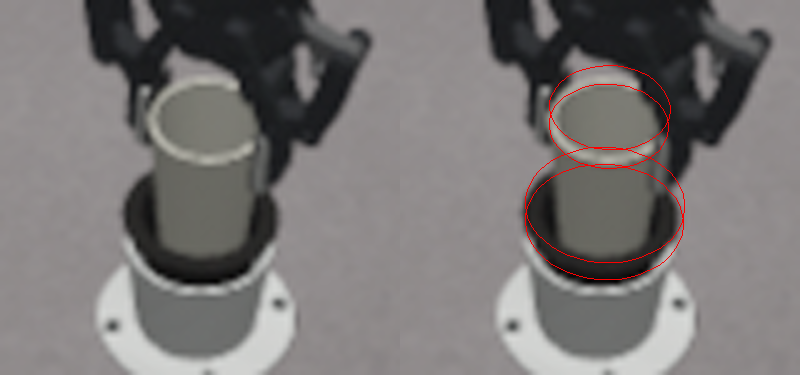

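The rim bottom at (205,163) lies just above the 12 mm overlay (166), so the sink is about 10–11 mm. I cross-check lip versus pot numerically against the first picture.

```bash
cat > w.py <<'E'
from h import *
im=get_image("side"); a=cv2.cvtColor(im["pixels"],cv2.COLOR_RGB2GRAY)
b=cv2.cvtColor(cv2.resize(cv2.imread("pics/side.png"),(560,420),interpolation=cv2.INTER_AREA),cv2.COLOR_BGR2GRAY)
for z in(.091,.085,.079,.062,.06):print(z,proj(im,[circ(.5625,.015,.0385 if z>.07 else .037,z)[k] for k in range(48)]).max(0).round(1))
# left/right lip silhouette columns of darkness and front profile
for c in(294,297,300): print(c,"now",a[205:245,c],"\n  0  ",b[205:245,c])
# vertical shift of left/right lip flank, upper edge
T=b[185:225,275:320]
for nm,box in(("lipL",(276,195,287,222)),("lipR",(303,195,316,222))):
    x0,y0,x1,y1=box; t=b[y0:y1,x0:x1].astype(np.float32); best=[]
    for d in range(0,9):
        best.append(np.abs(a[y0+d:y1+d,x0:x1].astype(float)-t).mean().round(1))
    print(nm,best)
for z in(.1,.09):print("px/12mm",proj(im,[(.5625,.015,z),(.5625,.015,z-.012)]).round(2).tolist())
E
python3 w.py
```

```text
0.091 [312.5 219.1]
0.085 [312.3 220.8]
0.079 [312.2 222.5]
0.062 [311.2 226.7]
0.06 [311.2 227.3]
294 now [104 103 104 104 104 104 104 104 103 104 104 104  94  67  40  38  28  18
  20 145 165 105 111 110 110 109 110 110 110 111 110 110 109 139 188 208
 208 208 208 198] 
  0   [ 24  24  24  24  23  22  23  23  23  28  36  39  36  26  19  18  19  17
  33 131 156 111 107 108 108 107 107 107 107 108 108 107 109 139 182 204
 205 204 204 193]
297 now [104 104 104 104 104 104 104 105 104 104 104 104  95  68  40  39  29  19
  19 143 164 106 110 110 109 110 111 111 111 111 110 109 111 141 187 195
 147  90 132 175] 
  0   [ 25  25  24  23  23  23  24  25  24  27  35  39  35  27  19  19  19  17
  32 128 155 111 106 107 107 108 108 108 108 108 106 106 110 140 181 189
 148 103 132 169]
300 now [104 104 104 104 104 103 103 104 104 104 103 102  89  54  40  37  26  20
  62 144 158 110 109 110 110 110 110 110 109 110 110 109 125 180 209 209
 208 207 207 187] 
  0   [ 24  25  24  24  24  25  23  25  25  31  39  40  33  23  19  20  18  22
  65 134 148 113 106 107 107 108 107 107 107 107 106 107 128 175 205 206
 204 203 202 182]
lipL [np.float64(16.1), np.float64(13.4), np.float64(12.2), np.float64(11.6), np.float64(15.1), np.float64(20.4), np.float64(25.4), np.float64(30.0), np.float64(34.2)]
lipR [np.float64(34.7), np.float64(31.4), np.float64(29.7), np.float64(28.7), np.float64(29.9), np.float64(30.9), np.float64(32.3), np.float64(33.5), np.float64(35.6)]
px/12mm [[296.66, 204.67], [296.5, 208.12]]
px/12mm [[296.52, 207.55], [296.36, 210.95]]
```

The lip's lower edge moved 3.2 px, or 11.2 mm. TCP travel says 10.6 mm. One small press more, then release and retreat.

Emit:
play_rows(series=[{"dx":0,"dy":0,"dz":-2,"turn":0,"fingers":1}])

```text
clock: 17.68
position: [0.5657, 0.0166, 0.1228]
ee_rot: [-0.02, 0.552, 0.834, 0.006]
contact_force: [-0.4, 1.4, 8.0]
width: 0.0538
```

```bash
python3 st.py
```

```text
t 17.88 pos [565.5  16.5 122.5] tilt [-1.58  1.85] Fmean [-0.71  1.96  7.82] w 0.05351228333979967
```

Emit:
play_rows(series=[{"dx":0,"dy":0,"dz":0,"turn":0,"fingers":-1},{"dx":0,"dy":0,"dz":0,"turn":0,"fingers":-1},{"dx":0,"dy":0,"dz":0,"turn":0,"fingers":-1},{"dx":0,"dy":0,"dz":0,"turn":0,"fingers":-1},{"dx":0,"dy":0,"dz":0,"turn":0,"fingers":-1},{"dx":0,"dy":0,"dz":0,"turn":0,"fingers":-1},{"dx":0,"dy":0,"dz":0,"turn":0,"fingers":-1}])

```text
clock: 18.47
position: [0.5637, 0.0143, 0.1201]
ee_rot: [-0.021, 0.552, 0.834, 0.003]
contact_force: [0.4, 0.2, 0.4]
width: 0.0853
```

```bash
python3 st.py
```

```text
t 18.67 pos [563.8  14.4 120.3] tilt [-1.83  1.61] Fmean [0.18 0.33 0.05] w 0.08574467383590731
```

Now I retreat upward in settled steps, then a longer run.

Emit:
play_rows(series=[{"dx":0,"dy":0,"dz":15,"turn":0,"fingers":-1}])

```text
clock: 18.75
position: [0.5618, 0.0146, 0.133]
ee_rot: [-0.024, 0.551, 0.834, 0.002]
contact_force: [0.1, 0.4, -1.1]
width: 0.0855
```

```bash
python3 st.py
```

```text
t 18.95 pos [564.2  14.4 135.6] tilt [-1.76  1.6 ] Fmean [0.06 0.35 0.2 ] w 0.08504706587358019
```

Emit:
play_rows(series=[{"dx":0,"dy":0,"dz":25,"turn":0,"fingers":-1}])

```text
clock: 19.03
position: [0.5606, 0.0147, 0.1562]
ee_rot: [-0.025, 0.551, 0.834, 0.001]
contact_force: [-0.5, 0.5, -0.5]
width: 0.0858
```

```bash
python3 st.py
```

```text
t 19.23 pos [564.3  14.4 160.5] tilt [-1.71  1.59] Fmean [ 0.18 -0.12 -0.03] w 0.08553751219048165
```

Emit:
play_rows(series=[{"dx":0,"dy":0,"dz":25,"turn":0,"fingers":-1},{"dx":0,"dy":0,"dz":30,"turn":0,"fingers":-1},{"dx":0,"dy":0,"dz":30,"turn":0,"fingers":-1},{"dx":-20,"dy":0,"dz":30,"turn":0,"fingers":-1},{"dx":-25,"dy":0,"dz":25,"turn":0,"fingers":-1},{"dx":-25,"dy":0,"dz":20,"turn":0,"fingers":-1}])

```text
clock: 19.73
position: [0.4892, 0.0146, 0.3109]
ee_rot: [-0.031, 0.551, 0.834, -0.002]
contact_force: [0.2, -0.6, 0.5]
width: 0.0855
```

```bash
python3 st.py; python3 w.py | grep -A1 "now"; python3 v.py l1.png "[(.5625,.015,.0385,.079),(.5625,.015,.028,.144)]"; python3 - <<'E'
from h import *
im=get_image("side"); r=[(.026,.1),(.026,0)]
m=near(im,"beaker_center",(.488,-.284,.05)); print("beaker",fit([(im,m.astype(float))],r,(.488,-.284))) if m is not None else print("none")
m=near(im,"cup_center",(.5625,.015,.12))
if m is not None:
    for d in (.008,.010,.012,.014,.016): print(d,fit([(im,m.astype(float))],[(.028,.156-d),(.0225,.09-d)],(.5625,.015)))
E
```

```text
t 19.93 pos [489.4  14.7 310.2] tilt [-3.07  1.75] Fmean [ 0.35 -0.11 -0.34] w 0.08497329754178982
294 now [104 104 104 103 103 104 104 104 103 103 104 103 100  78  41  41  33  23
  21 145 165 105 111 110 110 109 110 110 111 111 110 109 110 139 187 208
--
297 now [104 104 103 104 103 104 104 104 103 104 103 104 103  84  40  40  33  20
  19 143 164 105 110 110 110 111 110 110 110 110 109 110 110 140 187 194
--
300 now [104 104 104 104 104 103 103 103 103 103 103 102  91  61  41  39  30  19
  61 144 158 109 109 109 110 110 109 110 109 110 110 110 125 179 209 209
beaker (array([ 0.4872691 , -0.27547044]), np.float64(0.1578765373885025))
0.008 (array([0.55926911, 0.01184537]), np.float64(0.1044689663162163))
0.01 (array([0.56129121, 0.01393758]), np.float64(0.10408086425116576))
0.012 (array([0.5620734 , 0.01418246]), np.float64(0.10100501057143683))
0.014 (array([0.56326255, 0.01567807]), np.float64(0.09681698380977206))
0.016 (array([0.56466198, 0.01720091]), np.float64(0.09511396877805776))
```

View pics/l1.png

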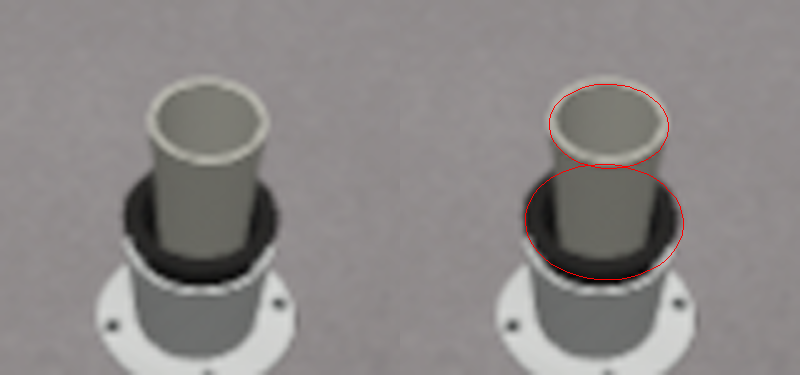

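The cup stands upright and released in the right-hand liner. The lip sits at the 12 mm overlay (side tile 205,220), clear of the rim, and the beaker is unmoved. I hand in.

```bash
python3 -c "
from rig import *
print(sign_off())"
```

```text
the job is handed in; nothing more can be done
None
```

The white tapered cup stands upright in the liner of the right-hand holder, pressed down about half way, and the gripper has let go and moved clear. I handed the job in at about 20 s of the 43 s limit.

- **Liner depth:** the tool moved 11.8 mm after first contact and the lip moved about 12–13 mm in the side picture, against a half-way mark of 12 mm. A silhouette fit of the cup was too weak to settle the depth. It favoured slightly deeper, 14–16 mm, with little difference between values.
- **Pressing force:** it read about 8–9 N at the end, less than the 12 N stated for half way, so I went by position and pictures rather than force.
- **Bystanders:** the beaker is within about 2 mm of its first measured place, which is the measuring error. I did not re-measure the yellow cups or the other holder, and the arm stayed clear of both.
- **Arm tilt:** moves made in a row built up 2–5° of tool tilt. I brought it down before inserting by letting the arm settle between moves. The cup was upright in the last picture.

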